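Find the full bottle by weight and clamp it on the shaker

ROBOT

A 6-joint arm with a two-finger parallel gripper is mounted at the origin on a cart in front of the work surface, level with it; the furniture and walls round the work are solid. World frame = base frame: x ahead of the robot, y to its left, z up, the work surface at z = 0. Lengths are in mm, angles in rad, forces in N, time in s.
With the tool pointing down it reaches from about 350 to 975 mm from the base axis. Payload 7.1 kg.
Tool frame: the origin (TCP) lies midway between the tips of the shut fingers; the grasp point (between the pads) lies 19 mm behind it (ctrl.grasp_offset is the distance from the TCP to the grasp point, in mm); z points along the fingers, y is the line along which they close (so a half turn about z gives the same grasp; the last joint's range is limited). The gripper opens to 88 mm and grips with 3 to 60 N. Pads are 20 mm wide; open, the fingers measure 115 mm over their backs; the gripper's body (75 mm by 178 mm) begins 61 mm behind the grasp point.
Start: joints at [1.303, 0.423, 1.63, -0, 1.089, -0.019], TCP at [153.869, 605.747, 222.675] pointing down, gripper open.
Joint ranges: [-3, 3], [-0.9, 2.11], [0.09, 2.58], [-1.31, 4.45], [0.11, 2.69], [-2.54, 2.54]. Speed limits (rad/s): [2.39, 2.39, 3.01, 3.14, 3.14, 3.14].

INTERFACE

Orientations are given as a rotation vector (axis times angle).
In Python, from workcell import ctrl gives the robot as it stands. The module is installed in compiled form; this text tells all that it offers.
- The arm moves only by the tool servo_tool, never from a script. Its argument "rows" is a list of rows, each a list of 7 numbers: the turn, a rotation vector about the tool's x, y, z as a fraction of full scale, then the shift along the tool's x, y, z as a fraction of full scale, then the finger opening in mm, from 0 to 87.8. A call has 1 to 10 rows; each row is the pose to reach, as a shift and turn from the pose commanded when the call began, along the tool's axes at that moment; what a row does not reach only later rows make up. Full scale, the value 1, is 20 cm for a shift and 1.5 rad for a turn. A row lasts 1/8 s, in which the tool goes at most 62.5 mm and 10.7 degrees, less where a joint would pass 70% of its speed; a pose out of reach is approached as far as the arm can. A call with a number of a shift or a turn outside -1 to 1 is refused whole. A call with a gripper value outside its range is refused whole. The fingers move at their own pace and stop on an object; the grip force is fixed at half the most. Time passes only in rows, so rows that repeat a pose let the fingers close. It gives the time, the measured TCP pose, the force, the opening and the grip force at its end, in the units of the state.
- ctrl.get_obs(): the state, without advancing time (a new reading comes with each control period).
- ctrl.get_image(name): name is "side" or "top"; returns (picture, depth): 384x512x3 uint8, red, green, blue; 384x512 float32, mm along the optical axis (not along the pixel's ray), 0 where there is no reading.
- ctrl.camera_info(name): a dict with "intrinsics" (3x3 intrinsics, pixels), "R" (3x3) and "t" (3): a world point X has camera coordinates R X + t. Camera axes: x right, y down, z forward; pixel columns grow to the right and rows downward; lengths in mm; the calibration is good to about 2 mm. A picture is of the moment at which its call begins. camera_info takes no time and is no camera call.
- ctrl.close_job(): hands the job in; it is judged then, once.
The state is a dict: "t": time; "qpos": joint angles; "qvel": joint speeds; "joint_torque": joint torques, N m; "ee_pos": TCP position; "orientation": TCP orientation; "ft_force": force on the tool from outside, world axes, zero at the start; "moment": the same for the moment, N m; "width": finger opening in mm; "grasp_force": force on a finger pad.
Only numpy, scipy, OpenCV 4.12 (cv2) and the standard library are available. Lean on these libraries where they do the work, as an engineer would, in place of code of your own. Each camera call takes 0.05 s, during which the arm holds its last target. There are 200 camera calls.

TASK

Two of the three amber bottles at the front of the bench are nearly empty; you cannot see which, so lift them to feel which one is full. Gently set the full one upright on the shaker's mat between the two bars, then push the sliding clamp bar up by its red grip until it has driven the bottle against the rear bar and the sprung pad is firmly pressed in, and let go. Leave the nearly empty bottles standing about where they were and the rest of the bench as it is.

Things in the scene. Friction and masses are not known exactly. Their poses are not given: they have to be found in the camera images.
- bottle_1: one of three outwardly identical amber bottles with blue screw caps (56 mm across; cap 37 mm across from 90 to 112 mm height, tight). The full one weighs 0.34 to 0.42 kg, the two nearly empty ones 0.10 to 0.18 kg; which is which cannot be seen. Origin at the centre of the underside, z up
- bottle_2: another of the three identical amber bottles (see bottle_1), same size and origin
- bottle_3: another of the three identical amber bottles (see bottle_1), same size and origin
- shaker: small white orbital shaker, off and fixed to the bench, 280 mm along its x, 215 mm along its y; the top of its black mat is 72 mm above the bench. Origin at the centre of its underside; x points from the control panel and red grip to the rear bar. Two rails along x (y = +-92 mm, tops 95 mm above the bench) carry the clamp bar and the rear bar
- deck_spot (a point): point on top of the mat, at x = 30 mm, y = 0 of the shaker, where a standing bottle clears both bars whatever their start. The rear bar (rubber face, 80 to 124 mm above the bench) is bolted fast with its face anywhere from x = 72 to 102 mm of the shaker: its place is not given, it must be seen or felt
- clamp_grip (a point): middle of the red grip on the sliding clamp bar: a level bar 15 mm thick, 52 mm long along the shaker's y, its middle 134 mm above the bench, 42 mm above the plate that carries it. It stands 78 mm in front (shaker -x) of the sprung pad's free face and moves with the clamp bar
- clamp_bar (a joint): how far the clamp bar has been slid along the shaker's +x towards the rear bar, m: 0 fully open, 0.105 at its end. The unpressed pad's face stands at x = -45 mm + this value in the shaker's frame. It slides stiffly (about 9 N all the way) and stays where it is left
- clamp_pad (a joint): how far the sprung rubber pad (120 mm wide, from 80 to 124 mm above the bench) on the clamp bar is pressed in, m: 0 free, 0.008 fully in; it takes 3 N to start and 8 N fully in
- wash_bottle: bystander: white wash bottle with red cap and bent spout, 67 mm across, 207 mm high; origin at the centre of its underside
- timer: bystander: white bench timer with three coloured keys, 58 x 62 x 20 mm; origin at the centre of its underside
- beaker: bystander: small glass beaker, 45 mm across, 56 mm high; origin at the centre of its underside
- pen: bystander: black ballpoint pen lying on the bench, 130 mm long, 10 mm thick; origin at its middle
Mind the look-alikes: they are no part of the job. Leave any green look-alike of the bottle_1 alone.

How it is judged (in metres and radians):
On the way:
1. the full bottle stands released and upright on the shaker's mat between the bars, not yet clamped; both others are the nearly empty ones (under 2.4 N each) (value of joint clamp_pad below 0.0015 m and ((z of bottle_1 in the frame of shaker between 0.068 and 0.078 m and x of bottle_1 in the frame of shaker between -0.03 and 0.08 m and y of bottle_1 in the frame of shaker between -0.045 and 0.045 m and angle between bottle_1's own z axis and vertical below 0.1 rad and contact force between the fingers and bottle_1 below 0.1 N and contact force between each of bottle_2, bottle_3 and anything else below 2.4 N) or (z of bottle_2 in the frame of shaker between 0.068 and 0.078 m and x of bottle_2 in the frame of shaker between -0.03 and 0.08 m and y of bottle_2 in the frame of shaker between -0.045 and 0.045 m and angle between bottle_2's own z axis and vertical below 0.1 rad and contact force between the fingers and bottle_2 below 0.1 N and contact force between each of bottle_1, bottle_3 and anything else below 2.4 N) or (z of bottle_3 in the frame of shaker between 0.068 and 0.078 m and x of bottle_3 in the frame of shaker between -0.03 and 0.08 m and y of bottle_3 in the frame of shaker between -0.045 and 0.045 m and angle between bottle_3's own z axis and vertical below 0.1 rad and contact force between the fingers and bottle_3 below 0.1 N and contact force between each of bottle_1, bottle_2 and anything else below 2.4 N))), for 0.2 s.
At the end, for the whole second after the job is handed in: The full bottle stands still and upright on the shaker's mat, within 45 mm of its middle line, gripped between rear bar and clamp bar with the sprung pad pressed in over 2 mm; the two nearly empty ones (under 2.4 N each) stand upright on the bench within 50 mm of their start (value of joint clamp_pad above 0.002 m and ((z of bottle_1 in the frame of shaker between 0.068 and 0.078 m and x of bottle_1 in the frame of shaker between 0.035 and 0.08 m and y of bottle_1 in the frame of shaker between -0.045 and 0.045 m and angle between each of bottle_1, bottle_2, bottle_3's own z axis and vertical below 0.1 rad and linear speed of bottle_1 below 0.01 m/s and height (world z) of each of bottle_2, bottle_3 below 0.01 m and distance of each of bottle_2, bottle_3 from where it was at the start of the episode below 0.05 m and contact force between each of bottle_2, bottle_3 and anything else below 2.4 N) or (z of bottle_2 in the frame of shaker between 0.068 and 0.078 m and x of bottle_2 in the frame of shaker between 0.035 and 0.08 m and y of bottle_2 in the frame of shaker between -0.045 and 0.045 m and angle between each of bottle_2, bottle_1, bottle_3's own z axis and vertical below 0.1 rad and linear speed of bottle_2 below 0.01 m/s and height (world z) of each of bottle_1, bottle_3 below 0.01 m and distance of each of bottle_1, bottle_3 from where it was at the start of the episode below 0.05 m and contact force between each of bottle_1, bottle_3 and anything else below 2.4 N) or (z of bottle_3 in the frame of shaker between 0.068 and 0.078 m and x of bottle_3 in the frame of shaker between 0.035 and 0.08 m and y of bottle_3 in the frame of shaker between -0.045 and 0.045 m and angle between each of bottle_3, bottle_1, bottle_2's own z axis and vertical below 0.1 rad and linear speed of bottle_3 below 0.01 m/s and height (world z) of each of bottle_1, bottle_2 below 0.01 m and distance of each of bottle_1, bottle_2 from where it was at the start of the episode below 0.05 m and contact force between each of bottle_1, bottle_2 and anything else below 2.4 N))); the robot touches nothing.
It fails at once if a bottle is dropped onto the shaker (let go with its foot more than 12 mm above the mat) ((z of bottle_1 in the frame of shaker above 0.084 m and x of bottle_1 in the frame of shaker between -0.14 and 0.14 m and y of bottle_1 in the frame of shaker between -0.11 and 0.11 m and contact force between the fingers and bottle_1 below 0.05 N) or (z of bottle_2 in the frame of shaker above 0.084 m and x of bottle_2 in the frame of shaker between -0.14 and 0.14 m and y of bottle_2 in the frame of shaker between -0.11 and 0.11 m and contact force between the fingers and bottle_2 below 0.05 N) or (z of bottle_3 in the frame of shaker above 0.084 m and x of bottle_3 in the frame of shaker between -0.14 and 0.14 m and y of bottle_3 in the frame of shaker between -0.11 and 0.11 m and contact force between the fingers and bottle_3 below 0.05 N)).
It fails at once if a bystander is shifted by more than 30 mm (distance of any of wash_bottle, timer, beaker, pen from where it was at the start of the episode above 0.03 m).
It also fails if it takes over 64 s, if anything falls off the work surface, if the arm or the gripper's body presses on something with over 40 N, if the wrist force passes 120 N, or if a joint passes its speed limit or range.

## Working session

There is one attempt and no reset: what is moved stays moved. The work goes in short steps, Python scripts to look and compute and a tool call to move; the robot and the scene stay as the last step left them, time stands still between calls to the robot, and variables do not carry over. Pictures are saved under pics/ and viewed, at most 10 in all, crops included, and the job is handed in when it is done.

Besides the shell and the picture viewer there is one more tool, called after "Request:" by a JSON object that holds its "op" and its "data", one argument or row to a line. servo_tool: Moves the arm, as the interface text tells. Its arguments: {"type":"object","properties":{"rows":{"type":"array","items":{"type":"array","items":{"type":"number"}}}},"required":["rows"]}

```bash
mkdir -p pics
cat > h.py <<'E'
import numpy as np, cv2
from workcell import ctrl
def shot(n,f=None):
    im,d=ctrl.get_image(n)
    if f: cv2.imwrite('pics/'+f,im[:,:,::-1])
    return im,d
def world(n,u,v,z):
    c=ctrl.camera_info(n);R=np.array(c['R']);t=np.array(c['t']).ravel();K=np.array(c['intrinsics'])
    o=-R.T@t; r=R.T@np.linalg.inv(K)@np.array([u,v,1.]); return o+r*(z-o[2])/r[2]
def depthpt(n,u,v,d):
    c=ctrl.camera_info(n);R=np.array(c['R']);t=np.array(c['t']).ravel();K=np.array(c['intrinsics'])
    return R.T@(np.linalg.inv(K)@np.array([u,v,1.])*d-t)
E
python3 - <<'E'
from h import *
for n in('top','side'):
    im,d=shot(n,n+'0.png'); np.savez(n+'0.npz',im=im,d=d)
    c=ctrl.camera_info(n);R=np.array(c['R']);print(n,(-R.T@np.array(c['t']).ravel()).round(),R.round(2).tolist(),np.array(c['intrinsics']).round().tolist())
o=ctrl.get_obs();print(o['t'],o['ee_pos'],o['orientation'],o['ft_force'],o['width'],ctrl.grasp_offset)
E
```

```text
top [ 371.   18. 1277.] [[0.03, -1.0, 0.01], [-0.99, -0.03, -0.12], [0.12, -0.01, -0.99]] [[448.0, 0.0, 253.0], [0.0, 448.0, 193.0], [0.0, 0.0, 1.0]]
side [-144. -218.  826.] [[0.31, -0.95, -0.01], [-0.7, -0.22, -0.68], [0.65, 0.22, -0.73]] [[374.0, 0.0, 251.0], [0.0, 374.0, 187.0], [0.0, 0.0, 1.0]]
0.1 [153.73318264 605.27166014 221.97834962] [-3.89763442e-01 -3.11711863e+00  2.15721928e-03] [ 0.80042119  0.15074034 -0.33054965] 87.83959841737992 18.700000000000003
```

View pics/top0.png

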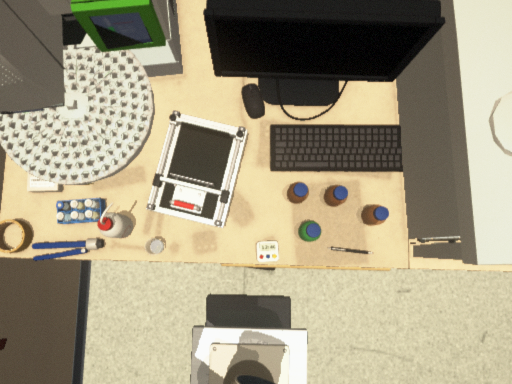

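View pics/side0.png

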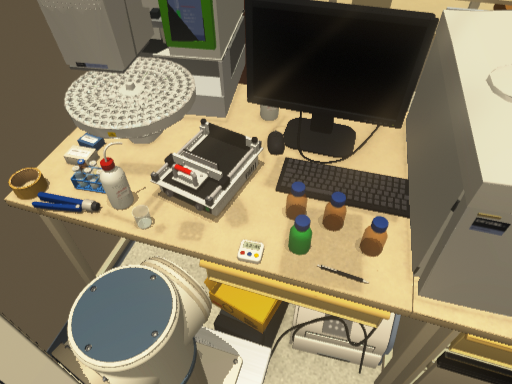

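The top view shows blue-capped bottles at (299,191), (338,194), (378,214), which are amber-bodied, and (311,231), which is green. The three amber ones fit the description. The shaker is centred near (198,168) with its red grip at (185,204); timer (267,252), pen (352,250), wash bottle (113,225), beaker (156,245). One enlarged crop with measurements will confirm this.

Run:
```python
from h import *
z=np.load('top0.npz');im,d=z['im'],z['d']
hsv=cv2.cvtColor(im,cv2.COLOR_RGB2HSV)
def blobs(m,zz,a0=20):
    n,l,s,c=cv2.connectedComponentsWithStats(m.astype(np.uint8))
    for i in range(1,n):
        if s[i,4]>a0:
            dz=np.median([depthpt('top',u,v,d[v,u])[2] for v,u in np.argwhere(l==i)])
            print(c[i].round(1),s[i,2:],world('top',*c[i],zz).round(1),'zdepth',dz.round())
print('blue');blobs((hsv[...,0]>105)&(hsv[...,0]<130)&(hsv[...,1]>150)&(hsv[...,2]>60),112,60)
print('red');blobs(((hsv[...,0]<6)|(hsv[...,0]>174))&(hsv[...,1]>150)&(hsv[...,2]>110),141)
# shaker height map
v,u=np.mgrid[100:235,140:255]
P=np.array([depthpt('top',a,b,d[b,a]) for a,b in zip(u.ravel(),v.ravel())])
for lo,hi in((90,98),(64,80),(116,130)):
    m=((P[:,2]>lo)&(P[:,2]<hi)); r=cv2.minAreaRect(P[m,:2].astype(np.float32)); print(lo,hi,m.sum(),r)
h=P[:,2].reshape(v.shape)
hm=cv2.applyColorMap(np.clip(h*1.8,0,255).astype(np.uint8),cv2.COLORMAP_JET)
a=cv2.resize(im[100:235,140:255,::-1],None,fx=3.4,fy=3.4,interpolation=cv2.INTER_CUBIC)
b=cv2.resize(hm,None,fx=3.4,fy=3.4,interpolation=cv2.INTER_NEAREST)
c=cv2.resize(im[170:260,255:400,::-1],None,fx=1,fy=1)
c=cv2.resize(c,(a.shape[1]*2,int(a.shape[1]*2*90/145)));s=(600-a.shape[0])/c.shape[0]
c=cv2.resize(c,None,fx=s,fy=s)
o=np.zeros((600,a.shape[1]*2,3),np.uint8);o[:a.shape[0],:a.shape[1]]=a;o[:a.shape[0],a.shape[1]:]=b;o[a.shape[0]:a.shape[0]+c.shape[0],:c.shape[1]]=c
cv2.imwrite('pics/crop1.png',o);print(o.shape)
```

```text
blue
red
[183.4 204.4] [20  8 86] [476.1 179.7 141. ] zdepth 140.0
[104.9 224. ] [ 14  12 114] [420.8 374.9 141. ] zdepth 162.0Traceback (most recent call last):
  File "<stdin>", line 14, in <module>
  File "h.py", line 11, in depthpt
    c=ctrl.camera_info(n);R=np.array(c['R']);t=np.array(c['t']).ravel();K=np.array(c['intrinsics'])
ValueError: time passes only in moves, steps and waits
```

```bash
cat > h.py <<'E'
import numpy as np, cv2
from functools import lru_cache
from workcell import ctrl
def shot(n,f=None):
    im,d=ctrl.get_image(n)
    if f: cv2.imwrite('pics/'+f,im[:,:,::-1])
    return im,d
@lru_cache
def cam(n):
    c=ctrl.camera_info(n);return np.array(c['R']),np.array(c['t']).ravel(),np.array(c['intrinsics'])
def world(n,u,v,z):
    R,t,K=cam(n);o=-R.T@t; r=R.T@np.linalg.inv(K)@np.array([u,v,1.]); return o+r*(z-o[2])/r[2]
def depthpt(n,u,v,d):
    R,t,K=cam(n);return R.T@(np.linalg.inv(K)@np.array([u,v,1.])*d-t)
def pix(n,X):
    R,t,K=cam(n);p=K@(R@np.array(X,float)+t);return p[:2]/p[2]
def blobs(n,im,d,m,zz,a0=20):
    k,l,s,c=cv2.connectedComponentsWithStats(m.astype(np.uint8))
    for i in range(1,k):
        if s[i,4]>a0:
            dz=np.median([depthpt(n,u,v,d[v,u])[2] for v,u in np.argwhere(l==i)])
            print(c[i].round(1),s[i,2:],world(n,*c[i],zz).round(1),'zdepth',dz.round())
E
python3 - <<'E'
from h import *
z=np.load('top0.npz');im,d=z['im'],z['d']
hsv=cv2.cvtColor(im,cv2.COLOR_RGB2HSV)
print([hsv[y,x].tolist() for x,y in((299,190),(340,194),(378,213))])
blobs('top',im,d,(hsv[...,0]>105)&(hsv[...,0]<130)&(hsv[...,1]>120)&(np.arange(512)>270)&(np.arange(384)[:,None]>170),112,40)
v,u=np.mgrid[100:235,140:255]
P=np.array([depthpt('top',a,b,d[b,a]) for a,b in zip(u.ravel(),v.ravel())])
for lo,hi in((88,100),(64,80),(112,130)):
    m=((P[:,2]>lo)&(P[:,2]<hi)); r=cv2.minAreaRect(P[m,:2].astype(np.float32)); print(lo,hi,m.sum(),r)
hm=cv2.applyColorMap(np.clip(P[:,2].reshape(v.shape)*1.8,0,255).astype(np.uint8),cv2.COLORMAP_JET)
f=lambda x,s,i:cv2.resize(x,None,fx=s,fy=s,interpolation=i)
a=f(im[100:235,140:255,::-1],2.8,2);b=f(hm,2.8,0);c=f(im[170:260,255:400,::-1],2.4,2)
o=np.zeros((600,a.shape[1]*2,3),np.uint8);o[:a.shape[0],:a.shape[1]]=a;o[:a.shape[0],a.shape[1]:]=b;o[a.shape[0]:a.shape[0]+c.shape[0],:c.shape[1]]=c
cv2.imwrite('pics/crop1.png',o);print(o.shape)
E
```

```text
[[113, 118, 140], [112, 122, 136], [113, 112, 141]]
[340.8 191.6] [12 11 85] [ 524.8 -227.2  112. ] zdepth 112.0
88 100 1320 ((582.8496704101562, 157.32955932617188), (203.50607299804688, 275.44744873046875), 77.86175537109375)
64 80 5208 ((583.110595703125, 157.9442138671875), (216.03591918945312, 280.2247009277344), 77.94092559814453)
112 130 772 ((585.4803466796875, 156.44691467285156), (199.82664489746094, 233.55091857910156), 78.17967224121094)
(600, 644, 3)
```

View pics/crop1.png

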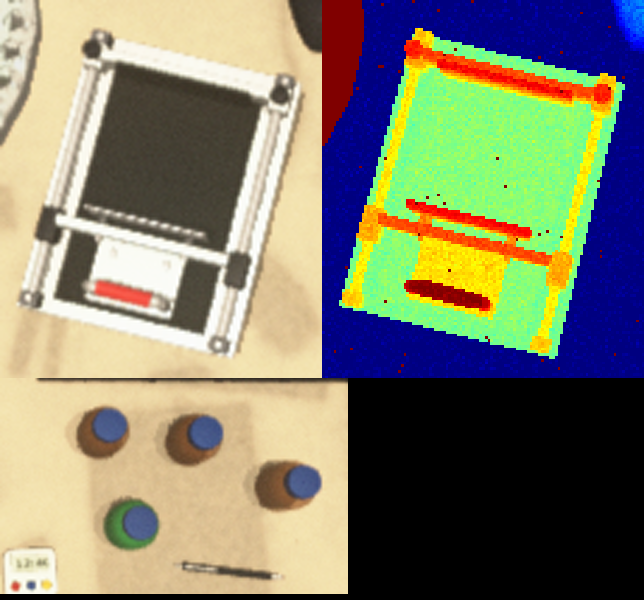

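The crop confirms three amber bottles (full-frame caps about (301,189), (341,192), (382,212)) and the green one near (313,228), which is left out. The shaker centre is (583,158), yaw about -12.1°, and the 216x280 mm footprint matches the given size. Next I'll measure the caps and bar faces.

Run:
```python
from h import *
from scipy.spatial.transform import Rotation as Ro
z=np.load('top0.npz');im,d=z['im'],z['d']
hsv=cv2.cvtColor(im,cv2.COLOR_RGB2HSV)
print('top');blobs('top',im,d,(hsv[...,0]>105)&(hsv[...,0]<125)&(hsv[...,1]>80)&(hsv[...,2]>100)&(np.arange(512)>275)&(np.arange(384)[:,None]>175),112,40)
zs=np.load('side0.npz');i2,d2=zs['im'],zs['d'];h2=cv2.cvtColor(i2,cv2.COLOR_RGB2HSV)
print('side');blobs('side',i2,d2,(h2[...,0]>105)&(h2[...,0]<125)&(h2[...,1]>120)&(h2[...,2]>60)&(np.arange(512)>270)&(np.arange(512)<400)&(np.arange(384)[:,None]>175),106,40)
v,u=np.mgrid[100:235,140:255]
P=np.array([depthpt('top',a,b,d[b,a]) for a,b in zip(u.ravel(),v.ravel())])
a=np.deg2rad(-12.1);X=np.array([np.cos(a),np.sin(a)]);Y=np.array([-X[1],X[0]])
q=P[:,:2]-[583,157.8];s=np.c_[q@X,q@Y,P[:,2]]
m=(s[:,2]>119)&(s[:,2]<130)&(abs(s[:,1])<50)
print(np.histogram(s[m,0],bins=np.arange(-60,130,4)))
print('grip x',[s[(s[:,2]>136)&(s[:,2]<150)&(abs(s[:,0])<135)][:,k].mean().round(1) for k in(0,1)])
o=ctrl.get_obs();print(Ro.from_rotvec(o['orientation']).as_matrix().round(4).tolist())
```

```text
top
[300.3 189.4] [ 14  12 127] [ 527.6 -120.5  112. ] zdepth 112.0
[340.4 192.4] [ 12  12 123] [ 522.8 -226.2  112. ] zdepth 112.0
[381.1 212.9] [ 13  13 130] [ 472.  -333.4  112. ] zdepth 113.0
[313.1 230. ] [ 13  13 139] [ 422.2 -155.4  112. ] zdepth 113.0
side
[298.1 186.1] [13  9 92] [ 531.4 -122.   106. ] zdepth 112.0
[338.5 196.8] [ 14  10 109] [ 525.5 -229.   106. ] zdepth 111.0
[302.9 221. ] [13 11 88] [ 421.8 -159.2  106. ] zdepth 112.0
[380. 222.] [ 15  11 132] [ 474.1 -336.8  106. ] zdepth 112.0
(array([ 0,  3,  2,  0,  0, 34, 64, 22,  0,  0,  0,  0,  0,  0,  0,  0,  0,
        0,  0,  0,  0,  0,  0,  0,  0,  0,  0,  0,  0,  0,  0,  0,  0,  0,
        0,  0,  0,  0,  0, 19, 51, 23,  2,  0,  0,  0,  0]), array([-60, -56, -52, -48, -44, -40, -36, -32, -28, -24, -20, -16, -12,
        -8,  -4,   0,   4,   8,  12,  16,  20,  24,  28,  32,  36,  40,
        44,  48,  52,  56,  60,  64,  68,  72,  76,  80,  84,  88,  92,
        96, 100, 104, 108, 112, 116, 120, 124, 128]))
grip x [np.float64(-100.3), np.float64(5.0)]
[[-0.9692, 0.2462, -0.0004], [0.2462, 0.9692, -0.0013], [0.0, -0.0014, -1.0]]
```

Request:
{"op": "servo_tool", "data": {
  "rows": [
    [0, 0, -0.025, -0.17, -0.19, -0.15, 75],
    [0, 0, -0.025, -0.34, -0.38, -0.15, 75],
    [0, 0, -0.025, -0.51, -0.57, -0.15, 75],
    [0, 0, -0.025, -0.68, -0.76, -0.15, 75]
  ]
}}

```text
t: 0.6
ee_pos: [248.6, 423.3, 252.5]
orientation: [-0.331, -3.124, 0.0]
ft_force: [0.6, 0.1, 0.9]
width: 75.0
grasp_force: 0.0
```

```bash
cat > g.py <<'E'
import sys
from h import *
from scipy.spatial.transform import Rotation as Ro
o=ctrl.get_obs();R=Ro.from_rotvec(o['orientation']).as_matrix()
print(round(o['t'],2),np.round(o['ee_pos'],1),'ft',np.round(o['ft_force'],2),'w',round(o['width'],1),'g',round(o['grasp_force'],1),'q',np.round(o['qpos'],2),'yaw y',round(np.degrees(np.arctan2(R[1,1],R[0,1])),1),'tilt',np.round(R[2],3))
if len(sys.argv)>3: print('frac',((R.T@(np.array(sys.argv[1:4],float)-o['ee_pos']))/200).round(3))
E
python3 g.py 528 -121 160
```

```text
0.6 [248.6 423.3 252.5] ft [0.61 0.06 0.93] w 75.0 g 0.0 q [ 1.02  0.19  1.89 -0.    1.06 -0.34] yaw y 77.9 tilt [-0. -0. -1.]
frac [-1.936 -2.369  0.463]
```

Request:
{"op": "servo_tool", "data": {
  "rows": [
    [0, 0, 0, -0.2, -0.24, 0, 75],
    [0, 0, 0, -0.4, -0.48, 0, 75],
    [0, 0, 0, -0.6, -0.72, 0, 75],
    [0, 0, 0, -0.8, -0.96, 0, 75]
  ]
}}

```text
t: 1.1
ee_pos: [364.9, 201.8, 252.8]
orientation: [0.331, 3.124, 0.0]
ft_force: [1.6, -0.2, 0.1]
width: 75.1
grasp_force: 0.0
```

Request:
{"op": "servo_tool", "data": {
  "rows": [
    [0, 0, 0, -0.2, -0.24, 0, 75],
    [0, 0, 0, -0.4, -0.48, 0, 75],
    [0, 0, 0, -0.6, -0.72, 0, 75],
    [0, 0, 0, -0.8, -0.96, 0, 75]
  ]
}}

```text
t: 1.6
ee_pos: [481.1, -19.7, 252.7]
orientation: [0.332, 3.124, 0.0]
ft_force: [0.7, 0.3, -0.2]
width: 74.7
grasp_force: 0.0
```

Request:
{"op": "servo_tool", "data": {
  "rows": [
    [0, 0, 0, -0.17, -0.22, 0.1, 75],
    [0, 0, 0, -0.34, -0.45, 0.3, 75],
    [0, 0, 0, -0.34, -0.45, 0.46, 75],
    [0, 0, 0, -0.34, -0.45, 0.46, 75],
    [0, 0, 0, -0.34, -0.45, 0.46, 75]
  ]
}}

```text
t: 2.22
ee_pos: [528.4, -119.5, 161.5]
orientation: [0.331, 3.124, 0.0]
ft_force: [0.3, 0.6, 0.6]
width: 75.0
grasp_force: 0.0
```

```bash
python3 g.py 528.5 -121 24
```

```text
2.23 [ 528.4 -119.5  161.5] ft [0.33 0.63 0.64] w 75.0 g 0.0 q [-0.24  0.38  1.86  0.    0.9  -1.6 ] yaw y 77.9 tilt [-0.  0. -1.]
frac [-0.002 -0.007  0.688]
```

Request:
{"op": "servo_tool", "data": {
  "rows": [
    [0, 0, 0, 0, -0.007, 0.2, 75],
    [0, 0, 0, 0, -0.007, 0.4, 75],
    [0, 0, 0, 0, -0.007, 0.58, 75],
    [0, 0, 0, 0, -0.007, 0.685, 75],
    [0, 0, 0, 0, -0.007, 0.685, 75],
    [0, 0, 0, 0, -0.007, 0.685, 40],
    [0, 0, 0, 0, -0.007, 0.685, 40],
    [0, 0, 0, 0, -0.007, 0.685, 40],
    [0, 0, 0, 0, -0.007, 0.685, 40]
  ]
}}

```text
t: 3.35
ee_pos: [529.0, -121.4, 25.1]
orientation: [0.331, 3.122, -0.0]
ft_force: [-0.7, 1.9, 7.3]
width: 55.6
grasp_force: 30.0
```

Request:
{"op": "servo_tool", "data": {
  "rows": [
    [0, 0, 0, 0, 0, -0.1, 40],
    [0, 0, 0, 0, 0, -0.2, 40],
    [0, 0, 0, 0, 0, -0.2, 40],
    [0, 0, 0, 0, 0, -0.2, 40],
    [0, 0, 0, 0, 0, -0.2, 40],
    [0, 0, 0, 0, 0, -0.2, 40]
  ]
}}

```text
t: 4.1
ee_pos: [527.5, -121.2, 63.0]
orientation: [-0.331, -3.123, -0.0]
ft_force: [-1.0, 0.6, -1.1]
width: 56.3
grasp_force: 30.0
```

Request:
{"op": "servo_tool", "data": {
  "rows": [
    [0, 0, 0, 0, 0, 0, 40]
  ]
}}

```text
t: 4.22
ee_pos: [527.7, -121.2, 63.3]
orientation: [-0.331, -3.123, -0.0]
ft_force: [-0.3, -0.4, -0.9]
width: 55.5
grasp_force: 30.0
```

```bash
python3 g.py; python3 -c "
from h import *
im,d=shot('side','s1.png')"; python3 g.py
```

```text
4.22 [ 527.7 -121.2   63.3] ft [-0.34 -0.36 -0.89] w 55.5 g 30.0 q [-0.25  0.54  1.9   0.    0.7  -1.61] yaw y 77.9 tilt [ 0.001  0.    -1.   ]
4.28 [ 527.7 -121.2   63.4] ft [ 0.8   0.5  -2.05] w 55.6 g 30.0 q [-0.25  0.54  1.9  -0.    0.7  -1.61] yaw y 77.9 tilt [ 0.001  0.    -1.   ]
```

View pics/s1.png

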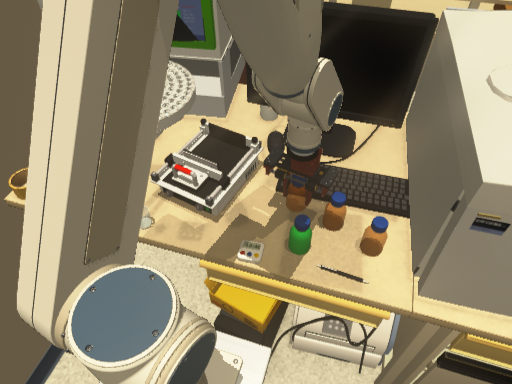

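The picture shows bottle A (300,190) held upright just off the bench, with the others untouched. The force averages about -1.3 N, so it is light. I'll set it back and go to B.

Request:
{"op": "servo_tool", "data": {
  "rows": [
    [0, 0, 0, 0, 0, 0.07, 40],
    [0, 0, 0, 0, 0, 0.14, 40],
    [0, 0, 0, 0, 0, 0.18, 40],
    [0, 0, 0, 0, 0, 0.198, 40],
    [0, 0, 0, 0, 0, 0.198, 40],
    [0, 0, 0, 0, 0, 0.198, 75],
    [0, 0, 0, 0, 0, 0.198, 75],
    [0, 0, 0, 0, 0, 0.198, 75]
  ]
}}

```text
t: 5.28
ee_pos: [528.0, -121.3, 23.9]
orientation: [-0.331, -3.124, -0.0]
ft_force: [-0.9, 0.3, -0.4]
width: 75.1
grasp_force: 0.0
```

Request:
{"op": "servo_tool", "data": {
  "rows": [
    [0, 0, 0, 0, 0, -0.2, 75],
    [0, 0, 0, 0, 0, -0.45, 75],
    [0, 0, 0, 0, 0, -0.7, 75],
    [0, 0, 0, 0, 0, -0.7, 75]
  ]
}}

```text
t: 5.78
ee_pos: [530.5, -121.9, 167.8]
orientation: [0.33, 3.117, -0.002]
ft_force: [0.5, 0.4, -0.6]
width: 75.0
grasp_force: 0.0
```

```bash
python3 g.py 524.5 -227.5 24
```

```text
5.78 [ 530.5 -121.9  167.8] ft [ 0.51  0.41 -0.58] w 75.0 g 0.0 q [-0.25  0.38  1.86 -0.    0.9  -1.61] yaw y 77.9 tilt [-0.008 -0.    -1.   ]
frac [-0.076 -0.522  0.72 ]
```

Request:
{"op": "servo_tool", "data": {
  "rows": [
    [0, 0, 0, -0.045, -0.26, 0, 75],
    [0, 0, 0, -0.09, -0.525, 0, 75],
    [0, 0, 0, -0.09, -0.525, 0, 75],
    [0, 0, 0, -0.09, -0.525, 0.2, 75],
    [0, 0, 0, -0.09, -0.525, 0.4, 75],
    [0, 0, 0, -0.09, -0.525, 0.6, 75],
    [0, 0, 0, -0.09, -0.525, 0.7, 75],
    [0, 0, 0, -0.09, -0.525, 0.7, 75],
    [0, 0, 0, -0.09, -0.525, 0.7, 40],
    [0, 0, 0, -0.09, -0.525, 0.7, 40]
  ]
}}

```text
t: 7.02
ee_pos: [524.5, -228.1, 25.5]
orientation: [0.331, 3.122, -0.001]
ft_force: [-0.0, 0.7, -0.4]
width: 58.3
grasp_force: 0.0
```

Request:
{"op": "servo_tool", "data": {
  "rows": [
    [0, 0, 0, 0, 0, 0, 40],
    [0, 0, 0, 0, 0, 0, 40],
    [0, 0, 0, 0, 0, -0.1, 40],
    [0, 0, 0, 0, 0, -0.2, 40],
    [0, 0, 0, 0, 0, -0.2, 40],
    [0, 0, 0, 0, 0, -0.2, 40],
    [0, 0, 0, 0, 0, -0.2, 40],
    [0, 0, 0, 0, 0, -0.2, 40]
  ]
}}

```text
t: 8.02
ee_pos: [523.1, -227.6, 63.5]
orientation: [-0.331, -3.123, -0.001]
ft_force: [-0.0, 0.1, -3.4]
width: 55.7
grasp_force: 30.0
```

Request:
{"op": "servo_tool", "data": {
  "rows": [
    [0, 0, 0, 0, 0, 0, 40]
  ]
}}

```text
t: 8.15
ee_pos: [523.3, -227.6, 63.7]
orientation: [-0.331, -3.123, -0.0]
ft_force: [-0.9, 0.3, -3.4]
width: 55.7
grasp_force: 30.0
```

Request:
{"op": "servo_tool", "data": {
  "rows": [
    [0, 0, 0, 0, 0, 0, 40]
  ]
}}

```text
t: 8.28
ee_pos: [523.4, -227.7, 63.9]
orientation: [-0.331, -3.124, -0.0]
ft_force: [-0.1, 0.1, -2.3]
width: 55.8
grasp_force: 30.0
```

Request:
{"op": "servo_tool", "data": {
  "rows": [
    [0, 0, 0, 0, 0, 0, 40]
  ]
}}

```text
t: 8.4
ee_pos: [523.5, -227.7, 64.0]
orientation: [-0.331, -3.124, -0.0]
ft_force: [-0.1, 0.2, -3.7]
width: 56.0
grasp_force: 30.0
```

Request:
{"op": "servo_tool", "data": {
  "rows": [
    [0, 0, 0, 0, 0, 0, 40]
  ]
}}

```text
t: 8.52
ee_pos: [523.5, -227.7, 64.1]
orientation: [0.331, 3.124, -0.0]
ft_force: [-0.9, 0.7, -3.1]
width: 55.5
grasp_force: 30.0
```

Request:
{"op": "servo_tool", "data": {
  "rows": [
    [0, 0, 0, 0, 0, 0, 40]
  ]
}}

```text
t: 8.65
ee_pos: [523.5, -227.7, 64.1]
orientation: [-0.331, -3.124, 0.0]
ft_force: [-0.4, 0.1, -3.4]
width: 55.6
grasp_force: 30.0
```

Request:
{"op": "servo_tool", "data": {
  "rows": [
    [0, 0, 0, 0, 0, 0, 40]
  ]
}}

```text
t: 8.78
ee_pos: [523.5, -227.7, 64.1]
orientation: [0.331, 3.124, -0.0]
ft_force: [-1.4, -0.2, -3.9]
width: 55.9
grasp_force: 30.0
```

```bash
python3 - <<'E'
import numpy as np
a=np.deg2rad(-12.1);X=np.array([np.cos(a),np.sin(a)])
print('deck',np.array([583,157.8])+30*X)
E
python3 g.py 612.3 151.5 270
```

```text
deck [612.3334971  151.51144311]
8.78 [ 523.5 -227.7   64.1] ft [-1.4  -0.23 -3.92] w 55.9 g 30.0 q [-0.43  0.57  1.84 -0.    0.73 -1.79] yaw y 77.9 tilt [-0. -0. -1.]
frac [-0.037  1.947 -1.03 ]
```

B reads about -3.3 N (0.34 kg) against about -1.3 N for A, so B is the full one. Carrying it to the deck spot.

Request:
{"op": "servo_tool", "data": {
  "rows": [
    [0, 0, 0, 0, 0, -0.2, 40],
    [0, 0, 0, 0, 0, -0.4, 40],
    [0, 0, 0, 0, 0, -0.6, 40],
    [0, 0, 0, -0.01, 0.2, -0.8, 40],
    [0, 0, 0, -0.02, 0.4, -0.8, 40],
    [0, 0, 0, -0.02, 0.6, -0.8, 40],
    [0, 0, 0, -0.02, 0.8, -0.8, 40],
    [0, 0, 0, -0.02, 1.0, -0.8, 40]
  ]
}}

```text
t: 9.78
ee_pos: [569.3, -31.7, 224.1]
orientation: [-0.331, -3.124, 0.0]
ft_force: [0.0, -0.6, -2.7]
width: 55.8
grasp_force: 30.0
```

Request:
{"op": "servo_tool", "data": {
  "rows": [
    [0, 0, 0, -0.01, 0.2, 0, 40],
    [0, 0, 0, -0.017, 0.4, 0, 40],
    [0, 0, 0, -0.017, 0.6, 0, 40],
    [0, 0, 0, -0.017, 0.8, 0, 40],
    [0, 0, 0, -0.017, 0.92, 0, 40],
    [0, 0, 0, -0.017, 0.947, 0, 40],
    [0, 0, 0, -0.017, 0.947, 0.2, 40],
    [0, 0, 0, -0.017, 0.947, 0.3, 40],
    [0, 0, 0, -0.017, 0.947, 0.3, 40],
    [0, 0, 0, -0.017, 0.947, 0.3, 40]
  ]
}}

```text
t: 11.02
ee_pos: [613.1, 151.1, 165.0]
orientation: [0.332, 3.123, 0.0]
ft_force: [1.0, -0.1, -4.0]
width: 55.6
grasp_force: 30.0
```

```bash
python3 g.py 612.3 151.5 97
python3 - <<'E'
from h import *
im,d=shot('side','s2.png');i2,d2=shot('top')
a=cv2.resize(im[100:230,130:290,::-1],None,fx=3,fy=3,interpolation=2);b=cv2.resize(i2[90:230,130:260,::-1],None,fx=2.78,fy=2.78,interpolation=2)[:390]
cv2.imwrite('pics/c2.png',np.hstack([a,b[:, :310]]))
E
```

```text
11.03 [613.1 151.1 165. ] ft [ 0.98 -0.07 -4.  ] w 55.6 g 30.0 q [ 0.22  0.5   1.66 -0.    0.98 -1.14] yaw y 77.9 tilt [-0.001  0.    -1.   ]
frac [0.005 0.001 0.34 ]Traceback (most recent call last):
  File "<stdin>", line 4, in <module>
    return _nx.concatenate(arrs, 1, dtype=dtype, casting=casting)
           ~~~~~~~~~~~~~~~^^^^^^^^^^^^^^^^^^^^^^^^^^^^^^^^^^^^^^^
ValueError: all the input array dimensions except for the concatenation axis must match exactly, but along dimension 0, the array at index 0 has size 390 and the array at index 1 has size 389
```

Request:
{"op": "servo_tool", "data": {
  "rows": [
    [0, 0, 0, 0, 0, 0.1, 40],
    [0, 0, 0, 0, 0, 0.2, 40],
    [0, 0, 0, 0, 0, 0.28, 40],
    [0, 0, 0, 0, 0, 0.32, 40],
    [0, 0, 0, 0, 0, 0.32, 40],
    [0, 0, 0, 0, 0, 0.32, 40]
  ]
}}

```text
t: 11.88
ee_pos: [612.8, 151.6, 100.5]
orientation: [0.331, 3.123, 0.0]
ft_force: [0.1, -0.4, -4.0]
width: 55.7
grasp_force: 30.0
```

```bash
python3 g.py 612.3 151.5 96
python3 - <<'E'
from h import *
im,d=shot('side')
cv2.imwrite('pics/c2.png',cv2.resize(im[100:230,130:290,::-1],None,fx=4,fy=4,interpolation=2))
E
```

```text
11.88 [612.8 151.6 100.5] ft [ 0.15 -0.36 -3.96] w 55.7 g 30.0 q [ 0.22  0.58  1.69  0.    0.87 -1.14] yaw y 77.9 tilt [-0.001  0.    -1.   ]
frac [ 0.002 -0.001  0.022]
```

View pics/c2.png

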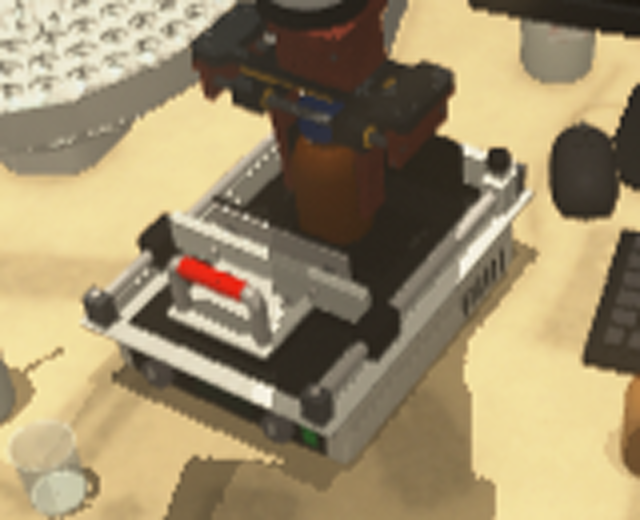

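The crop shows the bottle upright between the pad plate and the rear bar, with its foot a few mm above the mat near (340,235). I'll lower in small steps until I feel contact.

Request:
{"op": "servo_tool", "data": {
  "rows": [
    [0, 0, 0, 0, 0, 0.006, 40],
    [0, 0, 0, 0, 0, 0.012, 40],
    [0, 0, 0, 0, 0, 0.012, 40],
    [0, 0, 0, 0, 0, 0.012, 40]
  ]
}}

```text
t: 12.42
ee_pos: [612.4, 151.5, 97.7]
orientation: [0.331, 3.124, 0.0]
ft_force: [-0.1, 0.3, -3.9]
width: 55.6
grasp_force: 30.0
```

Request:
{"op": "servo_tool", "data": {
  "rows": [
    [0, 0, 0, 0, 0, 0.005, 40],
    [0, 0, 0, 0, 0, 0.005, 40],
    [0, 0, 0, 0, 0, 0.005, 40]
  ]
}}

```text
t: 12.8
ee_pos: [612.5, 151.5, 97.5]
orientation: [0.331, 3.124, 0.0]
ft_force: [-4.1, -0.4, 6.6]
width: 55.7
grasp_force: 30.0
```

Request:
{"op": "servo_tool", "data": {
  "rows": [
    [0, 0, 0, 0, 0, 0.005, 40],
    [0, 0, 0, 0, 0, 0.005, 40],
    [0, 0, 0, 0, 0, 0.005, 40]
  ]
}}

```text
t: 13.18
ee_pos: [612.5, 151.5, 97.5]
orientation: [0.331, 3.124, 0.0]
ft_force: [-5.4, -1.7, 14.0]
width: 56.1
grasp_force: 30.0
```

Request:
{"op": "servo_tool", "data": {
  "rows": [
    [0, 0, 0, 0, 0, -0.005, 40],
    [0, 0, 0, 0, 0, -0.005, 40],
    [0, 0, 0, 0, 0, -0.005, 80],
    [0, 0, 0, 0, 0, -0.005, 80],
    [0, 0, 0, 0, 0, -0.005, 80],
    [0, 0, 0, 0, 0, -0.005, 80],
    [0, 0, 0, 0, 0, -0.005, 80]
  ]
}}

```text
t: 14.05
ee_pos: [612.4, 151.5, 96.6]
orientation: [-0.331, -3.124, 0.0]
ft_force: [0.3, 0.4, 0.3]
width: 80.3
grasp_force: 0.0
```

Request:
{"op": "servo_tool", "data": {
  "rows": [
    [0, 0, 0, 0, 0, -0.1, 80],
    [0, 0, 0, 0, 0, -0.3, 80],
    [0, 0, 0, 0, 0, -0.5, 80],
    [0, 0, 0, 0, 0, -0.7, 80],
    [0, 0, 0, 0, 0, -0.85, 80],
    [0, 0, 0, 0, 0, -0.85, 80],
    [0, 0, 0, 0, 0, -0.85, 80]
  ]
}}

```text
t: 14.92
ee_pos: [611.9, 151.4, 266.5]
orientation: [-0.331, -3.124, 0.0]
ft_force: [0.3, -0.2, 0.2]
width: 79.9
grasp_force: 0.0
```

```bash
python3 - <<'E'
from h import *
im,d=shot('side')
cv2.imwrite('pics/c3.png',cv2.resize(im[100:230,130:290,::-1],None,fx=4,fy=4,interpolation=2))
h=cv2.cvtColor(im,cv2.COLOR_RGB2HSV)
blobs('side',im,d,(h[...,0]>105)&(h[...,0]<125)&(h[...,1]>120)&(h[...,2]>50)&(np.arange(512)>180)&(np.arange(512)<270)&(np.arange(384)[:,None]>90)&(np.arange(384)[:,None]<190),178,15)
blobs('side',im,d,((h[...,0]<6)|(h[...,0]>174))&(h[...,1]>150)&(h[...,2]>110)&(np.arange(512)>150)&(np.arange(512)<260),138,15)
E
python3 g.py
```

```text
[209.9 128.6] [ 6  4 18] [604.7 150.9 178. ] zdepth 182.0
[181.9 168.7] [17 11 85] [471.9 180.2 138. ] zdepth 138.0
14.97 [611.6 151.3 265.7] ft [ 0.41 -0.37 -0.08] w 80.0 g 0.0 q [ 0.22  0.39  1.58  0.    1.18 -1.14] yaw y 77.9 tilt [ 0.002 -0.001 -1.   ]
```

View pics/c3.png

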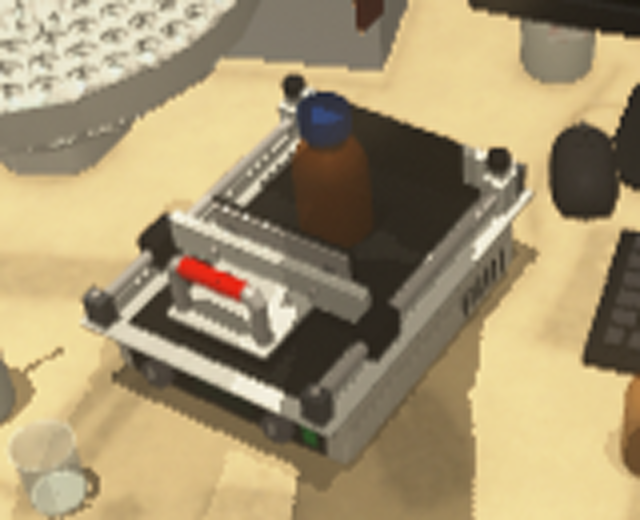

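The crop shows the bottle released and upright on the mat, with the clamp open and its grip at (215,278). Grip centre is about (477,180). I'll close the fingers and come down in front of it.

Request:
{"op": "servo_tool", "data": {
  "rows": [
    [0, 0, 0, 0.2, 0, 0, 0],
    [0, 0, 0, 0.4, 0, 0, 0],
    [0, 0, 0, 0.6, 0, 0, 0],
    [0, 0, 0, 0.8, 0, 0, 0],
    [0, 0, 0, 0.86, 0, 0, 0],
    [0, 0, 0, 0.86, 0, 0.2, 0],
    [0, 0, 0, 0.86, 0, 0.4, 0],
    [0, 0, 0, 0.86, 0, 0.6, 0],
    [0, 0, 0, 0.86, 0, 0.6, 0],
    [0, 0, 0, 0.86, 0, 0.6, 0]
  ]
}}

```text
t: 16.23
ee_pos: [445.2, 187.7, 147.3]
orientation: [0.332, 3.124, 0.0]
ft_force: [0.5, 0.4, 0.7]
width: 0.6
grasp_force: 0.0
```

```bash
python3 g.py 446 187.2 117
python3 - <<'E'
from h import *
im,d=shot('side')
cv2.imwrite('pics/c4.png',cv2.resize(im[100:230,130:290,::-1],None,fx=4,fy=4,interpolation=2))
E
```

```text
16.23 [445.2 187.7 147.3] ft [0.47 0.36 0.68] w 0.6 g 0.0 q [ 0.37  0.33  1.99 -0.    0.82 -0.98] yaw y 77.9 tilt [-0.001  0.    -1.   ]
frac [-0.004 -0.002  0.152]
```

View pics/c4.png

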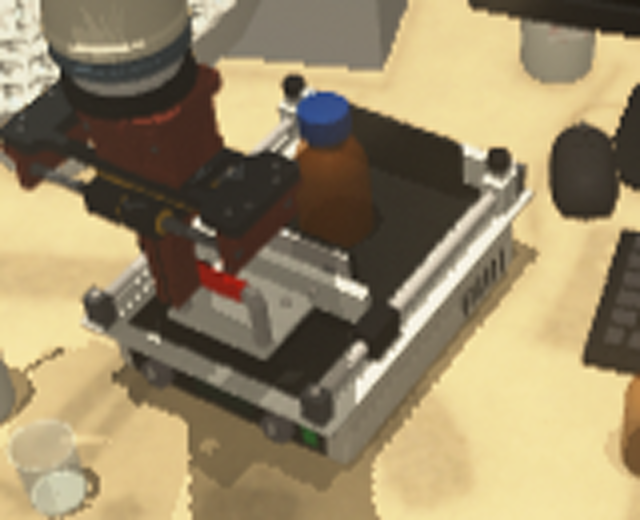

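The fingers stand in front of the red grip at about (175,290), clear of everything. Next I'll lower and push.

Request:
{"op": "servo_tool", "data": {
  "rows": [
    [0, 0, 0, 0, 0, 0.08, 0],
    [0, 0, 0, 0, 0, 0.15, 0],
    [0, 0, 0, 0, 0, 0.15, 0],
    [0, 0, 0, -0.03, 0, 0.15, 0],
    [0, 0, 0, -0.06, 0, 0.15, 0],
    [0, 0, 0, -0.09, 0, 0.15, 0],
    [0, 0, 0, -0.12, 0, 0.15, 0],
    [0, 0, 0, -0.15, 0, 0.15, 0],
    [0, 0, 0, -0.15, 0, 0.15, 0]
  ]
}}

```text
t: 17.4
ee_pos: [472.8, 181.5, 116.9]
orientation: [-0.332, -3.122, -0.0]
ft_force: [-6.0, 2.7, 4.2]
width: 0.4
grasp_force: 3.0
```

Request:
{"op": "servo_tool", "data": {
  "rows": [
    [0, 0, 0, -0.02, 0, 0, 0],
    [0, 0, 0, -0.04, 0, 0, 0],
    [0, 0, 0, -0.06, 0, 0, 0],
    [0, 0, 0, -0.08, 0, 0, 0],
    [0, 0, 0, -0.1, 0, 0, 0],
    [0, 0, 0, -0.12, 0, 0, 0]
  ]
}}

```text
t: 18.15
ee_pos: [494.9, 176.7, 116.8]
orientation: [-0.332, -3.119, -0.0]
ft_force: [-10.0, 5.8, 7.9]
width: 0.5
grasp_force: 5.8
```

```bash
python3 g.py
```

```text
18.15 [494.9 176.7 116.8] ft [-10.     5.76   7.89] w 0.5 g 5.8 q [ 0.32  0.43  1.92  0.    0.79 -1.04] yaw y 77.9 tilt [ 0.005 -0.    -1.   ]
```

Request:
{"op": "servo_tool", "data": {
  "rows": [
    [0, 0, 0, -0.02, 0, 0, 0],
    [0, 0, 0, -0.04, 0, 0, 0],
    [0, 0, 0, -0.06, 0, 0, 0],
    [0, 0, 0, -0.08, 0, 0, 0],
    [0, 0, 0, -0.1, 0, 0, 0],
    [0, 0, 0, -0.12, 0, 0, 0],
    [0, 0, 0, -0.14, 0, 0, 0]
  ]
}}

```text
t: 19.02
ee_pos: [522.2, 170.9, 116.8]
orientation: [-0.332, -3.119, -0.0]
ft_force: [-10.3, 5.6, 8.4]
width: 0.5
grasp_force: 5.8
```

```bash
python3 g.py
python3 - <<'E'
from h import *
im,d=shot('side')
cv2.imwrite('pics/c5.png',cv2.resize(im[100:230,130:290,::-1],None,fx=4,fy=4,interpolation=2))
E
```

```text
19.02 [522.2 170.9 116.8] ft [-10.34   5.62   8.41] w 0.5 g 5.8 q [ 0.29  0.46  1.87  0.    0.82 -1.07] yaw y 77.9 tilt [ 0.005 -0.001 -1.   ]
```

View pics/c5.png

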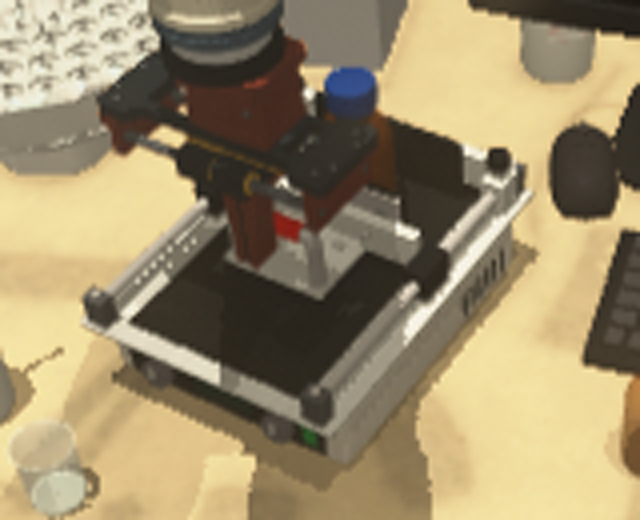

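The bottle is upright and sliding ahead of the pad, with its cap now at (350,92). Rear contact is about 8 mm off, so I'll go on in small steps.

Request:
{"op": "servo_tool", "data": {
  "rows": [
    [0, 0, 0, -0.01, 0, 0, 0],
    [0, 0, 0, -0.02, 0, 0, 0],
    [0, 0, 0, -0.03, 0, 0, 0],
    [0, 0, 0, -0.03, 0, 0, 0]
  ]
}}

```text
t: 19.58
ee_pos: [528.2, 169.6, 116.8]
orientation: [-0.332, -3.119, 0.0]
ft_force: [-8.8, 5.0, 7.6]
width: 0.5
grasp_force: 5.1
```

Request:
{"op": "servo_tool", "data": {
  "rows": [
    [0, 0, 0, -0.01, 0, 0, 0],
    [0, 0, 0, -0.01, 0, 0, 0]
  ]
}}

```text
t: 19.82
ee_pos: [530.1, 169.1, 116.8]
orientation: [-0.332, -3.119, -0.0]
ft_force: [-9.2, 4.4, 6.8]
width: 0.3
grasp_force: 5.3
```

Request:
{"op": "servo_tool", "data": {
  "rows": [
    [0, 0, 0, -0.01, 0, 0, 0],
    [0, 0, 0, -0.01, 0, 0, 0]
  ]
}}

```text
t: 20.08
ee_pos: [531.7, 168.8, 116.8]
orientation: [-0.331, -3.119, 0.0]
ft_force: [-10.8, 4.9, 7.8]
width: 0.4
grasp_force: 5.9
```

Request:
{"op": "servo_tool", "data": {
  "rows": [
    [0, 0, 0, -0.01, 0, 0, 0],
    [0, 0, 0, -0.01, 0, 0, 0]
  ]
}}

```text
t: 20.32
ee_pos: [533.4, 168.4, 116.8]
orientation: [-0.332, -3.118, 0.0]
ft_force: [-11.9, 5.1, 8.4]
width: 0.6
grasp_force: 6.5
```

Request:
{"op": "servo_tool", "data": {
  "rows": [
    [0, 0, 0, -0.01, 0, 0, 0],
    [0, 0, 0, -0.01, 0, 0, 0]
  ]
}}

```text
t: 20.58
ee_pos: [535.1, 168.0, 116.8]
orientation: [-0.332, -3.117, 0.0]
ft_force: [-13.1, 6.3, 9.6]
width: 0.3
grasp_force: 7.0
```

Request:
{"op": "servo_tool", "data": {
  "rows": [
    [0, 0, 0, -0.01, 0, 0, 0],
    [0, 0, 0, -0.01, 0, 0, 0]
  ]
}}

```text
t: 20.82
ee_pos: [536.8, 167.7, 116.8]
orientation: [-0.332, -3.117, 0.0]
ft_force: [-14.2, 6.8, 11.0]
width: 0.7
grasp_force: 7.5
```

Request:
{"op": "servo_tool", "data": {
  "rows": [
    [0, 0, 0, -0.01, 0, 0, 0],
    [0, 0, 0, -0.01, 0, 0, 0]
  ]
}}

```text
t: 21.08
ee_pos: [538.1, 167.4, 116.8]
orientation: [-0.332, -3.116, 0.0]
ft_force: [-16.4, 7.2, 12.6]
width: 0.3
grasp_force: 8.8
```

The force has risen about 7 N over sliding, so the pad is pressed well in. I'll back off and rise.

Request:
{"op": "servo_tool", "data": {
  "rows": [
    [0, 0, 0, 0.04, 0, 0, 0],
    [0, 0, 0, 0.12, 0, 0, 0],
    [0, 0, 0, 0.15, 0, 0, 0],
    [0, 0, 0, 0.15, 0, -0.2, 0],
    [0, 0, 0, 0.15, 0, -0.5, 0],
    [0, 0, 0, 0.25, 0, -0.7, 0],
    [0, 0, 0, 0.5, 0, -0.8, 0],
    [0, 0, 0, 0.75, 0, -0.8, 0],
    [0, 0, 0, 0.75, 0, -0.8, 0]
  ]
}}

```text
t: 22.2
ee_pos: [392.7, 198.1, 277.0]
orientation: [0.328, 3.124, 0.0]
ft_force: [0.9, 0.8, 0.6]
width: 0.3
grasp_force: 0.0
```

```bash
python3 g.py
python3 - <<'E'
from h import *
im,d=shot('side');i2,d2=shot('top')
a=cv2.resize(im[90:280,130:400,::-1],(540,380),interpolation=2);b=cv2.resize(i2[100:240,140:235,::-1],(258,380),interpolation=2)
cv2.imwrite('pics/c6.png',np.hstack([a,b]))
v,u=np.mgrid[100:235,140:255]
P=np.array([depthpt('top',a,b,d2[b,a]) for a,b in zip(u.ravel(),v.ravel())])
t=np.deg2rad(-12.1);X=np.array([np.cos(t),np.sin(t)]);Y=np.array([-X[1],X[0]])
q=P[:,:2]-[583,157.8];s=np.c_[q@X,q@Y,P[:,2]]
m=(s[:,2]>180)&(s[:,2]<190)&(s[:,0]>0)&(s[:,0]<100);print('cap',m.sum(),s[m].mean(0))
m=(s[:,2]>119)&(s[:,2]<130)&(abs(s[:,1])>32)&(abs(s[:,1])<55);print(np.histogram(s[m,0],bins=np.arange(0,130,4)))
h=cv2.cvtColor(im,cv2.COLOR_RGB2HSV)
blobs('side',im,d,((h[...,0]<6)|(h[...,0]>174))&(h[...,1]>150)&(h[...,2]>110)&(np.arange(512)>150)&(np.arange(512)<260),138,15)
h=cv2.cvtColor(i2,cv2.COLOR_RGB2HSV)
blobs('top',i2,d2,(h[...,0]>105)&(h[...,0]<125)&(h[...,1]>80)&(h[...,2]>100)&(np.arange(512)>275)&(np.arange(384)[:,None]>175),112,40)
E
```

```text
22.2 [392.7 198.1 277. ] ft [0.94 0.83 0.61] w 0.3 g 0.0 q [ 0.44  0.07  1.96  0.    1.1  -0.92] yaw y 78.0 tilt [-0.  0. -1.]
cap 393 [ 65.7667655   79.52922563 185.88106266]
(array([ 0,  0,  0,  0,  0,  0,  1,  0,  3, 24, 24,  1,  0,  0,  0,  0,  0,
        0,  0,  0,  0,  0,  0,  0, 14, 25,  8,  2,  0,  0,  0,  0]), array([  0,   4,   8,  12,  16,  20,  24,  28,  32,  36,  40,  44,  48,
        52,  56,  60,  64,  68,  72,  76,  80,  84,  88,  92,  96, 100,
       104, 108, 112, 116, 120, 124, 128]))
[200.2 150.9] [16  9 72] [551.6 162.  138. ] zdepth 138.0
[300.1 190.1] [ 13  13 128] [ 525.6 -120.   112. ] zdepth 113.0
[381.2 212.8] [ 13  13 128] [ 472.1 -333.4  112. ] zdepth 113.0
[313.1 230. ] [ 13  13 139] [ 422.2 -155.4  112. ] zdepth 113.0
```

View pics/c6.png

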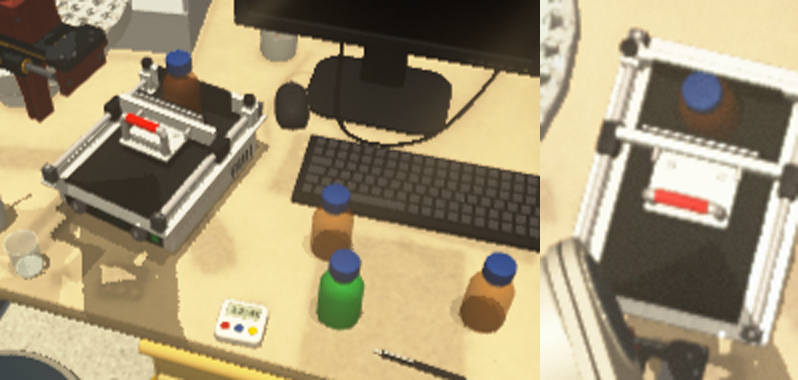

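The picture shows the bottle upright against the rear bar (cap at (178,60)), with the clamp closed on it. The grip travelled 82 mm while the pad travelled 74 mm, so the pad is pressed in about 7 mm. The light bottles stand in place and the arm is clear.

```bash
python3 -c "
from h import *
print(ctrl.close_job())"
```

```text
the job is handed in; nothing more can be done
None
```

I found the full bottle by weight (the middle one, about 0.34 kg; I lifted two of the three), set it upright on the mat and clamped it against the rear bar with the pad pressed in about 7 mm; the light bottles stand within a few mm of their start, and the job was handed in at about 22 s with no verdict shown.

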